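Open the moisture analyser's sprung hood

TASK

Press the orange release tab on the front of the moisture analyser and let go, so that the hood springs up by itself; then push the hood back until it is fully open and stays there, leaving the sample dish accessible. Only press and push with the fingers: lift nothing, do not shove the analyser along the bench, and leave the dish in it and the things standing around where they are.

Things in the scene. Friction and masses are not known exactly. Their poses are not given: they have to be found in the camera images.
- analyser: Moisture analyser, white housing 220 x 170 mm, loose on the bench, about 3 kg (slides at some 15 N of sideways push). Origin: centre of its underside; x from its front (orange tab, keys, display; towards the robot) to its rear (hinge), z up. Front deck 52 mm high; behind it the sample chamber under a grey hood that, shut, covers x -40 to 90, y -78 to 78, z 62 to 94 mm.
- tab_top (a point): Middle of the top of the orange tab's level paddle, the place to press from above: 40 mm (analyser x) by 44 mm (y), 88 mm in front of the analyser's origin, 69 mm above the bench, 48 mm in front of the shut hood. From its rear end an orange hook rises at analyser x -58 to -43, up to z 92 mm.
- tab (a joint): Rocking angle of the orange tab (rad): 0 at rest, 0.22 fully pressed (its middle then about 7 mm lower). 2 N starts it, about 5 N presses it home; a spring brings it back. Its hook frees the hood from about 0.14 on.
- lid (a joint): Opening angle of the grey hood (rad): 0 shut and latched; once freed a spring lifts it to 0.85 in under 1 s and holds it there; 1.9 fully open against its stop. It turns easily (about 0.1 N m). Let go below about 1.3 it sinks back to 0.85; beyond about 1.4 it falls open by its own weight.
- lid_edge (a point): Middle of the hood's lower front edge, 130 mm from the hinge line, 156 mm wide; turns with the hood, a closed block 30 mm thick. Beside the middle its front is plain; a steel keeper 26 mm wide stands out 6 mm at the middle. Above the bench: 62 mm shut, 160 mm sprung to 0.85 (then the foremost part of the hood, free to be pushed rearward), 185 mm fully open.
- hinge_line (a point): Middle of the hood's hinge line, 90 mm behind the analyser's origin and 62 mm above the bench, fixed to the analyser; the hinge line runs along the analyser's y. Fully open, the hood reaches 70 mm behind it.
- dish: Crimped aluminium sample dish, 96 mm across and 8 mm high, lying loose on a support in the chamber under the hood, 20 mm behind the analyser's origin and 37 mm above the bench; origin at the centre of its underside. To be left lying there.
- tin_a: Bystander: aluminium moisture tin with its lid on, 67 mm across, 44 mm high, beside the analyser; origin at the centre of its underside.
- tin_b: Bystander: a second moisture tin like tin_a, on the other side of the analyser.
- marker_3: Bystander: felt marker with a red cap, 137 mm long, lying; origin at the centre of its underside.
- tape: Bystander: roll of beige tape, 103 mm across, 25 mm high, lying flat; origin at the centre of its underside.
- scoop: Bystander: white plastic scoop, 226 mm long, 25 mm high, lying; origin at the centre of its underside.
- brush: Bystander: sieve brush with wooden handle, 175 mm long, lying; origin at the centre of its underside.

How it is judged:
On the way:
1. the tab has been pressed and let go again, and the hood has sprung up to its half-open rest by itself (value of joint lid between 0.7 and 1 rad and value of joint tab below 0.05 rad), for 0.1 s.
At the end, for the whole second after the job is handed in: The hood stands still at more than 1.75 rad (of 1.9), the tab is back up, the analyser is within 30 mm of where it stood, and the dish still lies flat in its chamber (value of joint lid above 1.75 rad and not (velocity of joint lid above 0.1 rad/s) and not (velocity of joint lid below -0.1 rad/s) and value of joint tab below 0.05 rad and distance of analyser from where it was at the start of the episode below 0.03 m and linear speed of analyser below 0.02 m/s and horizontal distance between dish and analyser below 0.04 m and angle between dish's own z axis and vertical below 0.2 rad and height (world z) of dish below 0.05 m); the robot touches nothing.
It fails at once if the analyser lifted, tipped or shoved more than 30 mm (distance of analyser from where it was at the start of the episode above 0.03 m or height (world z) of analyser above 0.012 m or angle between analyser's own z axis and vertical above 0.15 rad).
It fails at once if the dish lifted or tipped (height (world z) of dish above 0.055 m or angle between dish's own z axis and vertical above 0.3 rad).
It fails at once if a tin, the tape, the marker, the scoop or the brush pushed away or lifted (moved more than 30 mm), or a tin tipped over (distance of any of tin_a, tin_b, tape, marker_3, scoop, brush from where it was at the start of the episode above 0.03 m or angle between any of tin_a, tin_b's own z axis and vertical above 0.5 rad).
It also fails if it takes over 42 s, if anything falls off the work surface, if the arm or the gripper's body presses on something with over 40 N, if the wrist force passes 120 N, or if a joint passes its speed limit or range.

ROBOT

A 6-joint arm with a two-finger parallel gripper is mounted at the origin on a cart in front of the work surface, level with it; the furniture and walls round the work are solid. World frame = base frame: x ahead of the robot, y to its left, z up, the work surface at z = 0. Lengths are in m, angles in rad, forces in N, time in s.
With the tool pointing down it reaches from about 0.275 to 0.725 m from the base axis. Payload 15.9 kg.
Tool frame: the origin (TCP) lies midway between the tips of the shut fingers; the grasp point (between the pads) lies env.hold_point_z behind it (env.hold_point_z is the distance from the TCP to the grasp point, in m); z points along the fingers, y is the line along which they close (so a half turn about z gives the same grasp; the last joint's range is limited). The gripper opens to 85 mm and grips with 20 to 120 N. Pads are 22 mm wide; open, the fingers measure 114 mm over their backs; the gripper's body (76 mm by 85 mm) begins 54 mm behind the grasp point. The pads swing forward as they close: fully open they stand 13 mm farther back than shut.
Start: joints at [-1.33, 0.213, -0.034, 1.323, 0, 1.571], TCP at [0.119, -0.486, 0.197] pointing down, gripper open.
Joint ranges: [-2.98, 2.98], [-0.74, 1.72], [-1.14, 1.35], [-2.1, 2.04], [-1.57, 1.44], [-3.14, 3.14]. Speed limits (rad/s): [1.89, 1.89, 2.39, 2.57, 3.14, 3.14].

INTERFACE

Orientations are given as a unit quaternion [x, y, z, w].
In Python, from workcell import sensors, optics, ticket, env gives the robot as it stands.
- The arm moves only by the tool jog_arm, never from a script. Its argument "targets" is a list of rows, each a list of 4 numbers: the shift along the tool's x, y, z in mm, then the turn about the tool's z in rad. A call has exactly 10 rows; each row is the pose to reach, as a shift and turn from the pose commanded when the call began, along the tool's axes at that moment; what a row does not reach only later rows make up. A row lasts 1/12 s, in which the tool goes at most 41.7 mm and 7.16 degrees, less where a joint would pass 70% of its speed; a pose out of reach is approached as far as the arm can. A call with a gripper value outside its range is refused whole. "fingers" is the opening, from 0 (shut) to 1 (fully open), set as the call begins (left out, the last holds). The fingers move at their own pace and stop on an object; "grip_force" is the grip in N (left out, the last holds). Time passes only in rows, so rows that repeat a pose let the fingers close, or fill a call up. It gives the time, the measured TCP pose, the force, the opening and the grip force at its end, in the units of the state.
- sensors.observe(): the state, without advancing time (a new reading comes with each control period).
- optics.snapshot(name): name is "scene" or "top" or "wrist"; returns a dict with "img" (480x640x3 uint8, red, green, blue), "fx", "fy", "cx", "cy" (pixels), "extrinsics" (4x4, takes a point from camera to world coordinates). Camera axes: x right, y up, looking along -z (the intrinsics and any distortion apply to the point x, -y, -z); pixel columns grow to the right and rows downward; lengths in m; the calibration is good to about 2 mm. The wrist camera is an equidistant fisheye: a pixel r from the principal point sees the ray r / f radians off the axis. A picture is of the moment at which its call begins. There is no depth.
- ticket.hand_in(): hands the job in; it is judged then, once.
The state is a dict: "time_s": time; "joints": joint angles; "dq": joint speeds; "joint_efforts": joint torques, N m; "position": TCP position; "tcp_rot": TCP orientation; "wrist_force": force on the tool from outside, world axes, zero at the start; "wrist_torque": the same for the moment, N m; "opening": finger opening in m; "gripper_force": force on a finger pad.
Only numpy, scipy, OpenCV 4.12 (cv2) and the standard library are available. Lean on these libraries where they do the work, as an engineer would, in place of code of your own. Each camera call takes 0.05 s, during which the arm holds its last target. There are 200 camera calls.

## Working session

There is one attempt and no reset: what is moved stays moved. The work goes in short steps, Python scripts to look and compute and a tool call to move; the robot and the scene stay as the last step left them, time stands still between calls to the robot, and variables do not carry over. Pictures are saved under pics/ and viewed, at most 10 in all, crops included, and the job is handed in when it is done.

Besides the shell and the picture viewer there is one more tool, called after "Emit:" by a JSON object that holds its "op" and its "data". jog_arm: Moves the arm, as the interface text tells. Its arguments: {"type":"object","properties":{"targets":{"type":"array"},"fingers":{"type":"number"},"grip_force":{"type":"number"}},"required":["targets"]}

```bash
mkdir -p pics
cat > h.py <<'E'
import numpy as np, cv2
from workcell import sensors, optics, ticket, env
def ray(s,u,v):
    E=np.array(s["extrinsics"]); d=np.array([(u-s["cx"])/s["fx"],-(v-s["cy"])/s["fy"],-1.0])
    return E[:3,3],E[:3,:3]@d
def onz(s,u,v,z):
    o,d=ray(s,u,v); return o+d*(z-o[2])/d[2]
E
python3 - <<'E'
from h import *
for n in("top","scene"):
    s=optics.snapshot(n); cv2.imwrite(f"pics/{n}0.png",s["img"][:,:,::-1])
    hsv=cv2.cvtColor(s["img"],cv2.COLOR_RGB2HSV)
    m=cv2.inRange(hsv,(5,150,120),(22,255,255))
    k,l,st,c=cv2.connectedComponentsWithStats(m)
    for i in range(1,k):
        if st[i,4]>40: print(n,st[i],c[i],onz(s,*c[i],.069))
    print([k for k in s if k!="img"],np.round(s["extrinsics"],3).tolist(),s["fx"])
o=sensors.observe();print(o["position"],o["tcp_rot"],o["opening"],env.hold_point_z)
E
```

```text
top [441 195  25  25 496] [453.05846774 207.40725806] [ 0.56955554 -0.18981672  0.069     ]
top [422 236  26  31 486] [434.96707819 251.66049383] [ 0.46814232 -0.14750633  0.069     ]
['fx', 'fy', 'cx', 'cy', 'extrinsics'] [[0.014, 0.996, -0.088, 0.421], [-1.0, 0.015, 0.002, 0.136], [0.003, 0.088, 0.996, 1.054], [0.0, 0.0, 0.0, 1.0]] 436.965184111324
scene [390 194  18   7 112] [398.48214286 197.00892857] [ 0.61477986 -0.22246492  0.069     ]
['fx', 'fy', 'cx', 'cy', 'extrinsics'] [[-0.515, 0.389, -0.764, -0.388], [-0.857, -0.258, 0.447, 0.648], [-0.023, 0.884, 0.466, 0.615], [0.0, 0.0, 0.0, 1.0]] 461.39735744000814
[ 0.11915206 -0.48526087  0.19637394] [ 9.92763044e-01  1.20088718e-01 -5.78018537e-05 -4.83957258e-04] 0.08542023210967316 0.0187
```

View pics/top0.png

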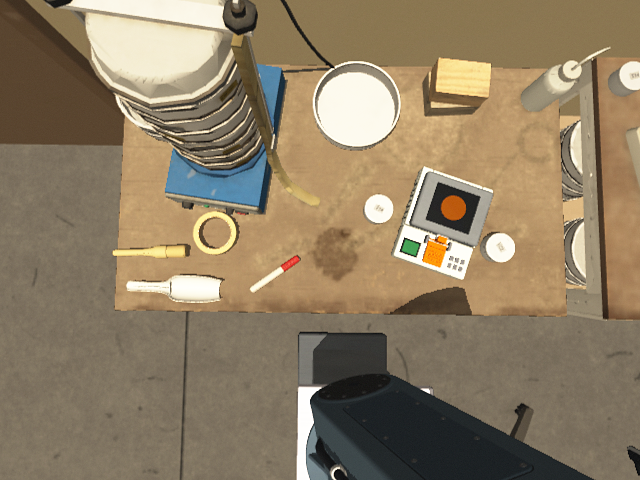

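View pics/scene0.png

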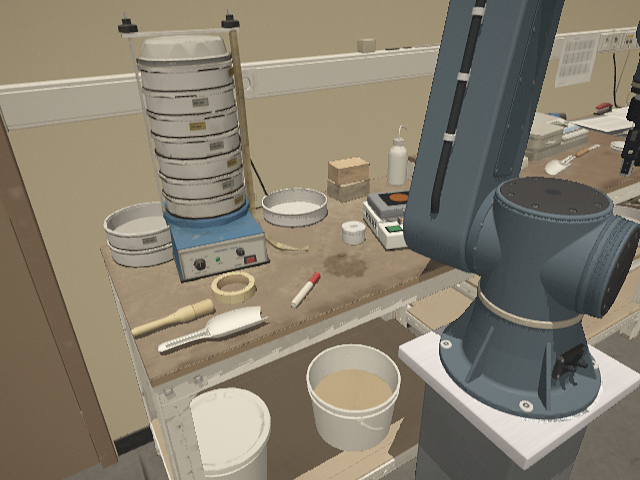

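The top view shows the analyser at about (440,225), with the orange tab at (435,252) and the hood window at (453,207). It is yawed slightly. The tins are at (378,208) and (499,247). I'll zoom in to get the corners.

Run:
```python
from h import *
s=optics.snapshot("top"); c=s["img"][155:285,385:515]
cv2.imwrite("pics/crop.png",cv2.resize(c,(600,600),interpolation=cv2.INTER_CUBIC)[:,:,::-1])
```

```text
(no output)
```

View pics/crop.png

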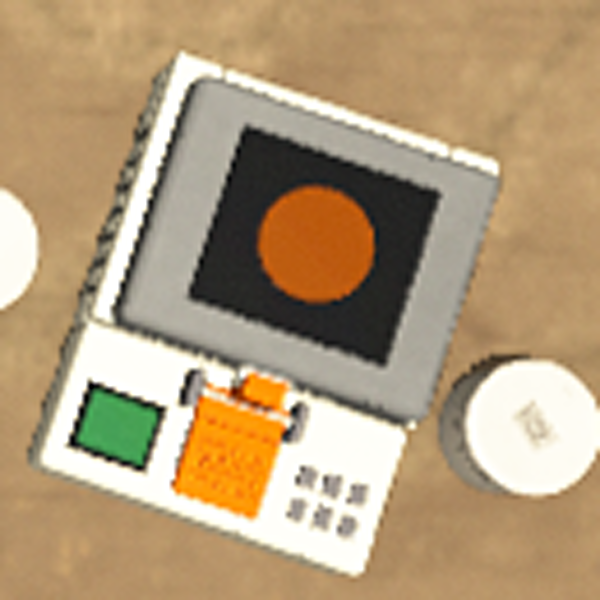

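The crop gives these hood corners: (118,325), (415,422), (497,180) and (190,80). The tab paddle is centred near (228,458), with the hook near (265,390).

```bash
cat >> h.py <<'E'
def tool(p,o):
    "shift in tool axes (mm) from present TCP to world p"
    from scipy.spatial.transform import Rotation as R
    return np.round(R.from_quat(o["tcp_rot"]).inv().apply(np.array(p)-o["position"])*1e3,1)
E
python3 - <<'E'
from h import *
s=optics.snapshot("top"); f=130/600
P=lambda u,v,z:onz(s,385+u*f,155+v*f,z)
fl,fr,rr,rl=[P(*a,.094) for a in((118,325),(415,422),(497,180),(190,80))]
t=P(228,458,.069)
d=(rl-fl)+(rr-fr); w=(fl-fr)+(rl-rr)
print("sizes",[np.linalg.norm(x) for x in(rl-fl,rr-fr,fl-fr,rl-rr)])
y1=np.arctan2(d[1],d[0]); y2=np.arctan2(-w[0],w[1]); print("yaw",y1,y2)
yaw=(y1+y2)/2; ex=np.array([np.cos(yaw),np.sin(yaw),0]); ey=np.array([-ex[1],ex[0],0])
hc=(fl+fr+rr+rl)/4; o1=hc-ex*.025; o2=t+ex*.088; o1[2]=o2[2]=0
print("tab",t,"org from hood",o1,"from tab",o2, "disc",P(316,244,.094)-ex*.025)
org=(o1+o2)/2
for n,x,y,z in(("press",-.092,0,.1),("edge",.004,.045,.16),("1.4",.068,.045,.19)):
    p=org+ex*x+ey*y; p[2]=z; print(n,p,np.hypot(p[0],p[1]),tool(p,sensors.observe()))
for n,u,v in(("tinL",378,208),("tinR",499,247)): print(n,onz(s,u,v,.044))
E
```

```text
sizes [np.float64(0.12499505479131222), np.float64(0.12469180633207107), np.float64(0.14836112342991847), np.float64(0.1549877727041339)]
yaw -0.31514613562487637 -0.3055128551075438
tab [ 0.46231866 -0.14616421  0.069     ] org from hood [ 0.53749319 -0.16942645  0.        ] from tab [ 0.54611516 -0.17303698  0.        ] disc [ 0.54096532 -0.17480993  0.094     ]
press [ 0.45419874 -0.14313745  0.1       ] 0.47621930315876587 [ 407.  -252.4   96.7]
edge [ 0.55935487 -0.12960272  0.16      ] 0.5741730839997532 [ 512.3 -240.5   36.6]
1.4 [ 0.62029778 -0.14914655  0.19      ] 0.637976510051309 [ 566.8 -207.     6.6]
tinL [ 0.56931729 -0.02273647  0.044     ]
tinR [ 0.48230874 -0.303304    0.044     ]
```

Emit:
{"op": "jog_arm", "data": {"targets": [[41, -25, 0, 0.055], [82, -50, 0, 0.11], [123, -75, 0, 0.165], [164, -100, 0, 0.22], [205, -125, 0, 0.275], [246, -150, 0, 0.33], [287, -175, 0, 0.385], [328, -200, 0, 0.44], [369, -225, 0, 0.5], [412, -249, 0, 0.551]], "fingers": 0}}

```text
time_s: 1.03
position: [0.4145, -0.1886, 0.1969]
tcp_rot: [0.988, -0.156, 0.0, 0.0]
wrist_force: [0.6, -0.9, 0.3]
opening: 0.0
gripper_force: 0.0
```

Emit:
{"op": "jog_arm", "data": {"targets": [[0, 0, 0, 0], [0, 0, 0, 0], [0, 0, 0, 0], [0, 0, 20, 0], [0, 0, 40, 0], [0, 0, 60, 0], [0, 0, 60, 0], [0, 0, 60, 0], [0, 0, 60, 0], [0, 0, 60, 0]]}}

```text
time_s: 1.87
position: [0.4139, -0.1913, 0.1381]
tcp_rot: [0.988, -0.155, 0.001, 0.0]
wrist_force: [0.7, -0.4, 0.6]
opening: 0.0002
gripper_force: 0.0
```

Run:
```python
from h import *
o=sensors.observe();print(o["position"],o["tcp_rot"],o["opening"],o["wrist_force"],o["time_s"])
print(tool([.460,-.145,.075],o), 2*np.arctan2(o["tcp_rot"][1],o["tcp_rot"][0]))
s=optics.snapshot("wrist");cv2.imwrite("pics/w1.png",s["img"][:,:,::-1])
```

```text
[ 0.41394558 -0.19134522  0.13813872] [ 9.87940599e-01 -1.54830649e-01  8.76569919e-04  2.71959290e-04] 0.0002006129929527025 [ 0.650762   -0.38002894  0.57136128] 1.8667
[ 29.6 -58.2  63.2] -0.31091219782489843
```

View pics/w1.png

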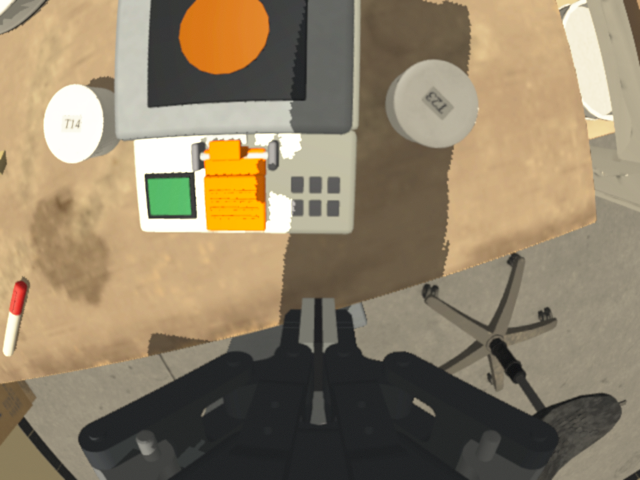

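The wrist view is aligned with the analyser. The paddle is at about (236,203), and the hood's front edge runs along row 134 from column 117 to 357. I'll cross-check the position from here.

```bash
cat >> h.py <<'E'
def wz(s,u,v,z):
    a,b=(u-s["cx"])/s["fx"],(v-s["cy"])/s["fy"]; th=np.hypot(a,b); k=np.sin(th)/max(th,1e-9)
    E=np.array(s["extrinsics"]); d=E[:3,:3]@[a*k,-b*k,-np.cos(th)]; o=E[:3,3]
    return o+d*(z-o[2])/d[2]
E
python3 - <<'E'
from h import *
s=optics.snapshot("wrist");o=sensors.observe()
t=wz(s,236,203,.069); print("tab",t,tool(t,o))
for u,v,z in((117,137,.094),(357,131,.094),(205,176,.069),(266,229,.069),(206,230,.069)): print(tool(wz(s,u,v,z),o))
E
```

```text
tab [ 0.45840344 -0.14651156  0.069     ] [ 28.6 -56.   68.9]
[  80.2 -129.4   43.9]
[77.1 22.8 43.9]
[ 47.9 -77.   68.9]
[  9.9 -35.9  68.8]
[  9.5 -79.2  68.8]
```

Emit:
{"op": "jog_arm", "data": {"targets": [[7, -14, 0, 0], [14, -29, 5, 0], [21, -43, 15, 0], [27, -57, 25, 0], [27, -57, 35, 0], [27, -57, 45, 0], [27, -57, 55, 0], [27, -57, 60, 0], [27, -57, 60, 0], [27, -57, 60, 0]]}}

```text
time_s: 2.8
position: [0.4559, -0.146, 0.0768]
tcp_rot: [0.988, -0.154, -0.0, -0.0]
wrist_force: [0.0, 0.1, -0.6]
opening: -0.0001
gripper_force: 0.0
```

Emit:
{"op": "jog_arm", "data": {"targets": [[0, 0, 2, 0], [0, 0, 4, 0], [0, 0, 6, 0], [0, 0, 8, 0], [0, 0, 10, 0], [0, 0, 12, 0], [0, 0, 13, 0], [0, 0, 14, 0], [0, 0, 14, 0], [0, 0, 14, 0]]}}

```text
time_s: 3.63
position: [0.4563, -0.1456, 0.0628]
tcp_rot: [0.988, -0.154, 0.0, -0.0]
wrist_force: [-0.5, -0.0, 0.2]
opening: 0.0001
gripper_force: 0.0
```

Run:
```python
from h import *
s=optics.snapshot("wrist");cv2.imwrite("pics/w2.png",s["img"][:,:,::-1])
o=sensors.observe();print(o["position"],o["wrist_force"],o["wrist_torque"])
```

```text
[ 0.45631514 -0.14560325  0.06285557] [ 0.13549732 -0.35093296  0.83458997] [0.01077046 0.04308245 0.04686384]
```

View pics/w2.png

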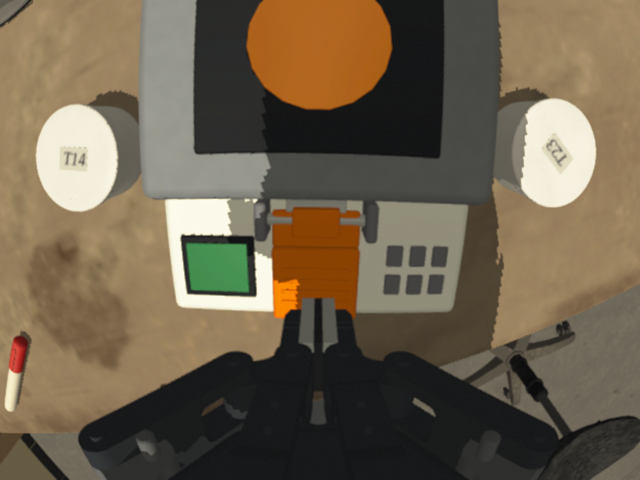

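The fingers are over the front part of the paddle, with the tip at (318,300) and the paddle spanning rows 238–317. The hood is still shut and there is no force yet. I'll check where the tip is relative to the paddle.

Run:
```python
from h import *
s=optics.snapshot("wrist");o=sensors.observe()
for u,v,z in((318,300,.063),(318,300,.08),(316,317,.069),(316,240,.069),(320,198,.094),(141,197,.094),(497,203,.094),(178,305,.052),(452,311,.052)): print(u,v,z,tool(wz(s,u,v,z),o))
i=s["img"];cv2.imwrite("pics/w3.png",cv2.resize(i[180:340,220:420],(800,640))[:600,:,::-1])
```

```text
318 300 0.063 [-9.  -0.2 -0.1]
318 300 0.08 [ -0.3  -0.2 -17.1]
316 317 0.069 [-16.   -1.3  -6.1]
316 240 0.069 [26.3 -1.2 -6.1]
320 198 0.094 [ 52.    0.5 -31.1]
141 197 0.094 [ 53.9 -75.9 -31. ]
497 203 0.094 [ 51.3  76.8 -31.2]
178 305 0.052 [-19.9 -83.7  11. ]
452 311 0.052 [-23.9  80.1  10.8]
```

View pics/w3.png

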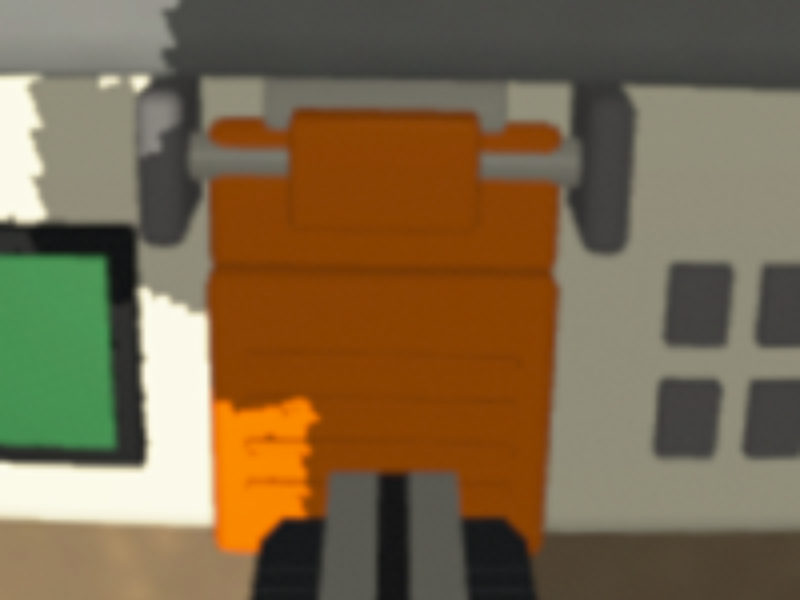

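Emit:
{"op": "jog_arm", "data": {"targets": [[0, 0, -6, 0], [3, -1, -6, 0], [6, -1, -6, 0], [6, -1, -3, 0], [6, -1, 0, 0], [6, -1, 1, 0], [6, -1, 2, 0], [6, -1, 2, 0], [6, -1, 2, 0], [6, -1, 2, 0]]}}

```text
time_s: 4.57
position: [0.4622, -0.147, 0.0608]
tcp_rot: [0.988, -0.153, 0.0, -0.001]
wrist_force: [0.4, -0.9, -0.2]
opening: -0.0
gripper_force: 0.0
```

Emit:
{"op": "jog_arm", "data": {"targets": [[0, 0, 1, 0], [0, 0, 2, 0], [0, 0, 3, 0], [0, 0, 3, 0], [0, 0, 3, 0], [0, 0, 3, 0], [0, 0, 3, 0], [0, 0, 3, 0], [0, 0, 3, 0], [0, 0, 3, 0]]}}

```text
time_s: 5.4
position: [0.4622, -0.147, 0.0578]
tcp_rot: [0.988, -0.153, 0.0, -0.001]
wrist_force: [0.1, 0.3, 0.2]
opening: 0.0001
gripper_force: 0.0
```

Run:
```python
from h import *
s=optics.snapshot("wrist");o=sensors.observe();print(o["position"],o["wrist_force"],o["wrist_torque"])
i=s["img"];cv2.imwrite("pics/w4.png",cv2.resize(i[180:340,220:420],(800,640))[:600,:,::-1])
s=optics.snapshot("scene");cv2.imwrite("pics/s4.png",cv2.resize(s["img"][150:270,320:480],(800,600))[:,:,::-1])
```

```text
[ 0.4621691  -0.1469679   0.05782904] [-0.51356338  0.0111015  -0.07958336] [0.05218527 0.0713199  0.01341694]
```

View pics/w4.png

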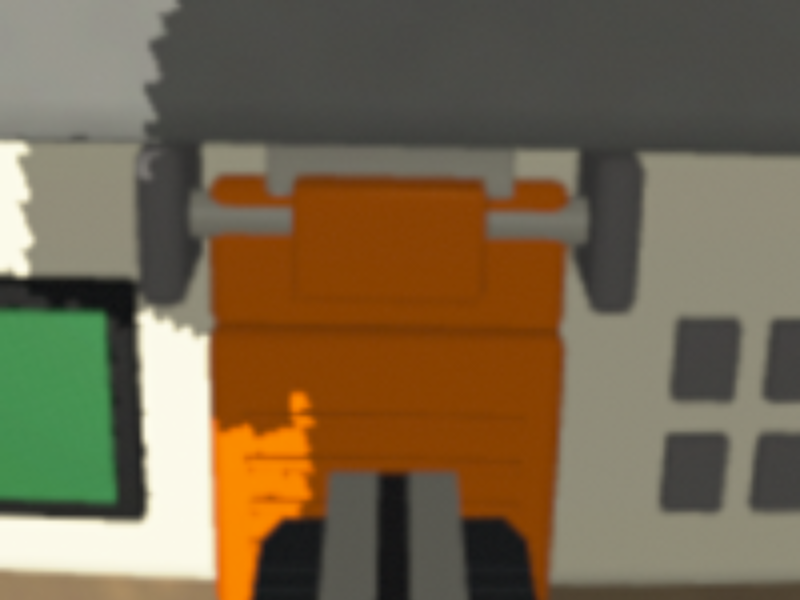

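The fingers are nearer the middle of the paddle now, with the fingertip edge still at crop row 472. There is still no contact force, so I'll descend in small steps.

Emit:
{"op": "jog_arm", "data": {"targets": [[0, 0, 1, 0], [0, 0, 2, 0], [0, 0, 3, 0], [0, 0, 4, 0], [0, 0, 4, 0], [0, 0, 4, 0], [0, 0, 4, 0], [0, 0, 4, 0], [0, 0, 4, 0], [0, 0, 4, 0]]}}

```text
time_s: 6.33
position: [0.4622, -0.147, 0.0538]
tcp_rot: [0.988, -0.153, 0.0, -0.001]
wrist_force: [0.5, 0.4, 0.0]
opening: 0.0
gripper_force: 0.0
```

Emit:
{"op": "jog_arm", "data": {"targets": [[0, 0, 1, 0], [0, 0, 2, 0], [0, 0, 3, 0], [0, 0, 4, 0], [0, 0, 4, 0], [0, 0, 4, 0], [0, 0, 4, 0], [0, 0, 4, 0], [0, 0, 4, 0], [0, 0, 4, 0]]}}

```text
time_s: 7.17
position: [0.4622, -0.147, 0.0498]
tcp_rot: [0.988, -0.153, 0.0, -0.001]
wrist_force: [-0.6, 0.1, 0.3]
opening: 0.0001
gripper_force: 0.0
```

The reported z is now below deck height with no contact, so something is off. I'll take one composite view of scene, top and wrist before going lower.

Run:
```python
from h import *
a=optics.snapshot("scene")["img"][150:300,340:540];b=optics.snapshot("top")["img"][150:300,370:570];w=optics.snapshot("wrist");c=w["img"]
r=lambda x,s:cv2.resize(x,s,interpolation=cv2.INTER_CUBIC)
im=np.vstack([np.hstack([r(a,(400,300)),r(b,(400,300))]),np.hstack([r(c,(400,300)),r(c[180:330,220:420],(400,300))])])
cv2.imwrite("pics/c5.png",im[:,:,::-1])
o=sensors.observe();E=np.array(w["extrinsics"]);print("cam in tool",tool(E[:3,3],o),"axis",E[:3,:3]@[0,0,-1],w["fx"],w["cx"],w["cy"])
print(np.round(o["joints"],3))
```

```text
cam in tool [  81.6   -0.5 -175.7] axis [-0.30205466  0.09628412 -0.94841571] 371.64829954431775 317.84037803126864 242.73721907952682
[-3.090e-01  2.620e-01 -3.550e-01  9.540e-01  1.000e-03  3.141e+00]
```

View pics/c5.png

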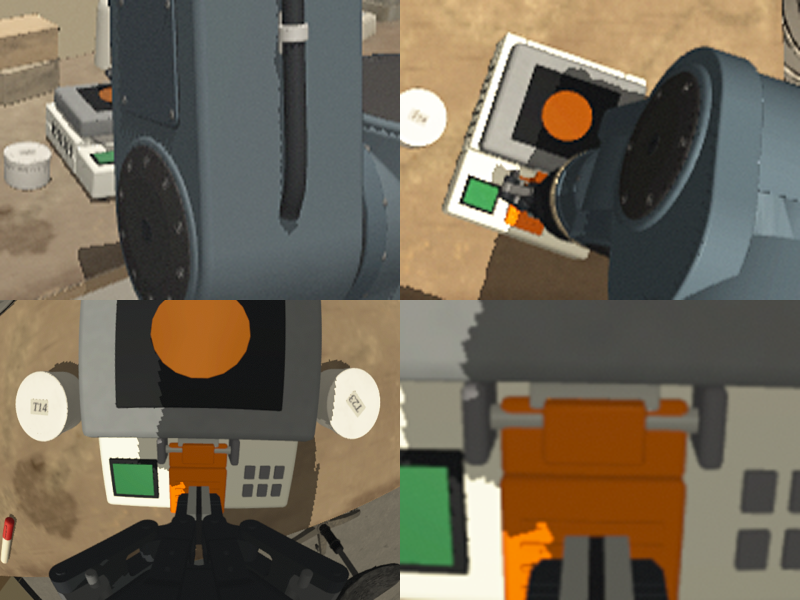

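The scene camera is blocked by the arm. The wrist view shows the finger edge over the paddle at (598,540) in the composite. Its ray fits a tip about 18 mm above the reported TCP, so contact should be close. I'll keep going down in small steps and watch the force.

Emit:
{"op": "jog_arm", "data": {"targets": [[0, 0, 1, 0], [0, 0, 2, 0], [0, 0, 3, 0], [0, 0, 4, 0], [0, 0, 4, 0], [0, 0, 4, 0], [0, 0, 4, 0], [0, 0, 4, 0], [0, 0, 4, 0], [0, 0, 4, 0]]}}

```text
time_s: 8.15
position: [0.4622, -0.147, 0.0458]
tcp_rot: [0.988, -0.153, 0.0, -0.001]
wrist_force: [1.1, 0.5, 0.5]
opening: 0.0001
gripper_force: 0.0
```

Emit:
{"op": "jog_arm", "data": {"targets": [[0, 0, 1, 0], [0, 0, 2, 0], [0, 0, 3, 0], [0, 0, 4, 0], [0, 0, 4, 0], [0, 0, 4, 0], [0, 0, 4, 0], [0, 0, 4, 0], [0, 0, 4, 0], [0, 0, 4, 0]]}}

```text
time_s: 8.98
position: [0.4622, -0.1469, 0.0419]
tcp_rot: [0.988, -0.153, 0.0, -0.001]
wrist_force: [0.4, -0.3, 0.7]
opening: -0.0002
gripper_force: 0.0
```

Emit:
{"op": "jog_arm", "data": {"targets": [[0, 0, 1, 0], [0, 0, 2, 0], [0, 0, 3, 0], [0, 0, 4, 0], [0, 0, 4, 0], [0, 0, 4, 0], [0, 0, 4, 0], [0, 0, 4, 0], [0, 0, 4, 0], [0, 0, 4, 0]]}}

```text
time_s: 9.82
position: [0.4622, -0.147, 0.0378]
tcp_rot: [0.988, -0.153, 0.0, -0.001]
wrist_force: [0.4, -0.3, -0.3]
opening: -0.0004
gripper_force: 0.0
```

Run:
```python
from h import *
w=optics.snapshot("wrist");c=w["img"][130:370,120:520]
cv2.imwrite("pics/w6.png",cv2.resize(c,(800,480),interpolation=cv2.INTER_CUBIC)[:,:,::-1])
```

```text
(no output)
```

View pics/w6.png

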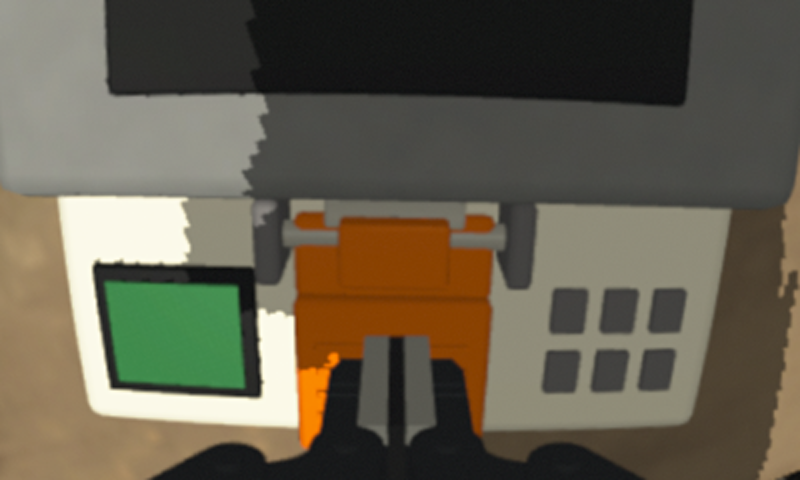

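The hood front is at crop row about 200. The paddle's rear corners are (296,298) and (490,302), the deck front corners are near (90,418) and (692,424), and the fingertips are at row 337. I'll work out the true heights under the camera from the known widths.

Run:
```python
from h import *
from scipy.optimize import brentq
w=optics.snapshot("wrist");o=sensors.observe()
g=lambda p,z:wz(w,120+p[0]/2,130+p[1]/2,z)
for n,a,b,W in(("deckfront",(90,418),(692,424),.170),("deck@hood",(60,197),(730,207),.170),("paddle rear",(296,298),(490,302),.044),("paddle front",(300,440),(480,440),.044),("hood bottom/top",(0,195),(797,208),.156)):
    f=lambda z:np.linalg.norm(g(a,z)-g(b,z))-W
    z=brentq(f,-.1,.15); m=(g(a,z)+g(b,z))/2; print(n,"z",round(z,4),m,tool(m,o))
t=(397,337)
for z in(.03,.04,.05,.06,.07,.08,.09): print(z,tool(g(t,z),o))
print(tool(g((362,337),.06),o),tool(g((432,337),.06),o))
```

```text
deckfront z 0.0477 [ 0.43215827 -0.13569911  0.04771066] [-32.   -1.6  -9.9]
deck@hood z 0.0452 [ 0.49240638 -0.1562292   0.0451533 ] [31.6 -0.3 -7.3]
paddle rear z 0.0605 [ 0.4745109  -0.1499248   0.06050204] [ 12.7  -0.9 -22.7]
paddle front z 0.0635 [ 0.44001675 -0.13808565  0.06352477] [-23.8  -1.8 -25.7]
hood bottom/top z 0.0876 [ 0.5043859  -0.16100669  0.08763621] [ 44.5   0.5 -49.8]
0.03 [-12.2   0.    7.8]
0.04 [-7.1  0.  -2.2]
0.05 [ -2.   -0.  -12.2]
0.06 [  3.1  -0.  -22.2]
0.07 [  8.2  -0.1 -32.2]
0.08 [ 13.4  -0.1 -42.2]
0.09 [ 18.5  -0.1 -52.2]
[  3.1  -8.1 -22.2] [  3.1   8.1 -22.2]
```

Emit:
{"op": "jog_arm", "data": {"targets": [[-3, -1, 0, 0], [-5, -1, 0, 0], [-5, -1, 1, 0], [-5, -1, 2, 0], [-5, -1, 3, 0], [-5, -1, 4, 0], [-5, -1, 5, 0], [-5, -1, 5, 0], [-5, -1, 5, 0], [-5, -1, 5, 0]]}}

```text
time_s: 10.75
position: [0.4575, -0.1449, 0.0328]
tcp_rot: [0.988, -0.153, 0.0, -0.001]
wrist_force: [-2.2, 1.0, 2.6]
opening: 0.0003
gripper_force: 1.3
```

Emit:
{"op": "jog_arm", "data": {"targets": [[0, 0, 1, 0], [0, 0, 1, 0], [0, 0, 2, 0], [0, 0, 2, 0], [0, 0, 2, 0], [0, 0, 2, 0], [0, 0, 2, 0], [0, 0, 2, 0], [0, 0, 2, 0], [0, 0, 2, 0]]}}

```text
time_s: 11.58
position: [0.4574, -0.1449, 0.0308]
tcp_rot: [0.988, -0.153, 0.0, -0.001]
wrist_force: [-4.0, 1.4, 4.8]
opening: 0.0003
gripper_force: 2.9
```

Run:
```python
from h import *
o=sensors.observe();print(o["position"],o["wrist_force"],o["wrist_torque"])
w=optics.snapshot("wrist");cv2.imwrite("pics/w7.png",w["img"][:,:,::-1])
a=cv2.imread("pics/w6.png"); 
hsv=cv2.cvtColor(w["img"],cv2.COLOR_RGB2HSV); m=cv2.inRange(hsv,(5,150,80),(22,255,255)); ys,xs=np.nonzero(m[180:,220:420]);print("tab bbox",xs.min()+220,xs.max()+220,ys.min()+180,ys.max()+180)
col=w["img"][170:300,300].astype(int); print(col[::3].tolist())
```

```text
[ 0.45743553 -0.14490059  0.03084188] [-3.96332169  1.36808301  4.80991298] [ 0.21293193  0.80934133 -0.0736272 ]
tab bbox 266 370 227 346
[[128, 126, 109], [128, 125, 108], [130, 126, 109], [128, 125, 108], [116, 113, 98], [103, 101, 88], [105, 102, 88], [108, 104, 91], [117, 114, 99], [127, 124, 106], [128, 125, 108], [129, 125, 109], [129, 125, 108], [130, 127, 110], [130, 126, 109], [130, 125, 109], [129, 126, 109], [130, 126, 109], [130, 127, 109], [113, 74, 46], [104, 49, 0], [104, 49, 2], [104, 49, 2], [101, 47, 1], [104, 50, 3], [105, 49, 1], [121, 57, 2], [121, 57, 0], [121, 57, 1], [121, 57, 0], [121, 57, 1], [121, 57, 2], [121, 57, 1], [121, 57, 0], [121, 57, 0], [121, 55, 0], [116, 54, 3], [121, 57, 0], [121, 57, 2], [120, 56, 0], [121, 56, 0], [122, 58, 3], [116, 55, 3], [121, 57, 3]]
```

Contact: about 5 N down on the tab. I'll check numerically whether the hood has released.

Run:
```python
from h import *
for n in("w6","w7"):
    a=cv2.imread(f"pics/{n}.png"); 
    if n=="w6":
        a=cv2.resize(a,(400,240)); f=lambda r,c:a[r-130,c-120]
    else: f=lambda r,c:a[r,c]
    print(n,[(r,[f(r,c)[::-1].tolist() for c in(200,300,440)]) for r in(135,150,170,190,210,222)])
b=cv2.cvtColor(optics.snapshot("top")["img"],cv2.COLOR_RGB2HSV);c=cv2.imread("pics/top0.png");c=cv2.cvtColor(c,cv2.COLOR_BGR2HSV)
for i in(b,c):
    m=cv2.inRange(i[160:300,400:500],(5,150,120),(22,255,255));k,l,st,ce=cv2.connectedComponentsWithStats(m);print(st[1:].tolist())
```

```text
w6 [(135, [[42, 43, 41], [19, 21, 19], [20, 21, 20]]), (150, [[43, 44, 40], [20, 21, 20], [20, 22, 21]]), (170, [[45, 44, 42], [20, 21, 21], [19, 21, 21]]), (190, [[150, 150, 140], [74, 75, 71], [75, 75, 71]]), (210, [[151, 151, 141], [75, 74, 71], [75, 75, 71]]), (222, [[139, 140, 131], [72, 72, 67], [75, 75, 71]])]
w7 [(135, [[231, 227, 193], [128, 124, 110], [130, 125, 109]]), (150, [[233, 229, 197], [116, 111, 99], [128, 126, 108]]), (170, [[218, 210, 181], [128, 126, 109], [129, 126, 109]]), (190, [[106, 103, 89], [106, 104, 89], [103, 100, 87]]), (210, [[243, 240, 219], [129, 125, 108], [130, 126, 109]]), (222, [[243, 239, 219], [129, 126, 108], [130, 126, 109]])]
[[54, 18, 24, 15, 215], [28, 77, 14, 8, 48], [22, 96, 17, 12, 80]]
[[41, 35, 25, 25, 496], [22, 76, 26, 31, 486], [30, 78, 1, 1, 1], [32, 79, 3, 2, 4]]
```

The hood has sprung: the bright chamber is visible in the wrist view and the window has moved in the top view. Next I'll lift straight up to let the tab go.

Emit:
{"op": "jog_arm", "data": {"targets": [[0, 0, -4, 0], [0, 0, -12, 0], [0, 0, -24, 0], [0, 0, -36, 0], [0, 0, -48, 0], [0, 0, -60, 0], [0, 0, -70, 0], [0, 0, -80, 0], [0, 0, -80, 0], [0, 0, -80, 0]]}}

```text
time_s: 12.52
position: [0.4579, -0.1452, 0.1112]
tcp_rot: [0.988, -0.153, 0.001, -0.001]
wrist_force: [-0.4, 1.1, -0.3]
opening: 0.0001
gripper_force: 0.0
```

Emit:
{"op": "jog_arm", "data": {"targets": [[0, -10, 0, 0], [0, -20, 0, 0], [0, -30, 0, 0], [0, -40, 0, 0], [10, -40, 0, 0], [20, -40, 0, 0], [30, -40, 0, 0], [40, -40, 0, 0], [40, -40, 0, 0], [40, -40, 0, 0]]}}

```text
time_s: 13.35
position: [0.5024, -0.1371, 0.1105]
tcp_rot: [0.99, -0.138, 0.001, -0.009]
wrist_force: [-0.7, 0.2, -0.1]
opening: -0.0001
gripper_force: 0.0
```

Run:
```python
from h import *
o=sensors.observe();print(o["position"],o["tcp_rot"],o["wrist_force"],o["time_s"])
a=optics.snapshot("wrist")["img"];b=optics.snapshot("top")["img"][140:290,380:580]
cv2.imwrite("pics/c8.png",np.hstack([cv2.resize(a,(480,360)),cv2.resize(b,(320,240)).repeat(1,0) if 0 else cv2.copyMakeBorder(cv2.resize(b,(320,240)),0,120,0,0,cv2.BORDER_CONSTANT)])[:,:,::-1])
```

```text
[ 0.50236719 -0.1370709   0.11046922] [ 9.90325541e-01 -1.38454053e-01  7.95689561e-04 -9.22853421e-03] [-0.66991042  0.15011541 -0.06315074] 13.35
```

View pics/c8.png

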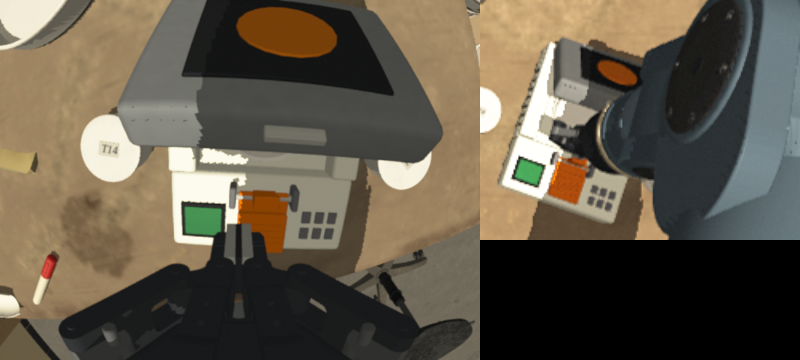

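The hood stands half open with its keeper at (295,135) in the left picture, and the tab at (262,215) is free. The leftward shift ran into the limit of joint 6, so I'll push on the right side of the keeper instead.

Emit:
{"op": "jog_arm", "data": {"targets": [[0, 8, 0, 0], [0, 16, 0, 0], [0, 26, 0, 0], [0, 36, 0, 0], [0, 46, 0, 0], [0, 56, 0, 0], [0, 66, 0, 0], [0, 70, 0, 0], [0, 70, 0, 0], [0, 70, 0, 0]]}}

```text
time_s: 14.28
position: [0.4831, -0.2048, 0.1095]
tcp_rot: [0.99, -0.139, 0.001, -0.009]
wrist_force: [0.2, 0.0, -0.5]
opening: 0.0001
gripper_force: 0.0
```

Run:
```python
from h import *
o=sensors.observe();print(o["position"],o["tcp_rot"],o["wrist_force"],o["joints"])
ex=np.array([.952,-.306,0]);ey=np.array([.306,.952,0]);d=o["position"]-np.array([.4575,-.145,0]);print("analyser x",-88+1e3*d@ex,"y",1e3*d@ey)
```

```text
[ 0.4831305  -0.20484845  0.10953105] [ 0.99025013 -0.13899244  0.00110648 -0.00919587] [ 0.21385878  0.00412531 -0.46220535] [-0.41323741  0.29793223 -0.14571795  1.12998871  0.01830529  3.00722908]
analyser x -45.28613550943459 y -49.13279409786381
```

Emit:
{"op": "jog_arm", "data": {"targets": [[10, 0, 0, 0], [20, 0, 0, 0], [30, 0, 0, 0], [36, 0, 0, 0], [43, 0, -5, 0], [50, 0, -10, 0], [57, 0, -14, 0], [64, 0, -18, 0], [72, 0, -21, 0], [80, 0, -24, 0]]}}

```text
time_s: 15.12
position: [0.5604, -0.2268, 0.1338]
tcp_rot: [0.99, -0.138, 0.001, -0.009]
wrist_force: [-0.4, 0.2, 0.8]
opening: -0.0001
gripper_force: 0.2
```

Emit:
{"op": "jog_arm", "data": {"targets": [[6, 0, -2, 0], [12, 0, -4, 0], [18, 0, -6, 0], [24, 0, -6, 0], [30, 0, -6, 0], [36, 0, -6, 0], [42, 0, -6, 0], [48, 0, -6, 0], [54, 0, -6, 0], [60, 0, -6, 0]]}}

```text
time_s: 15.95
position: [0.6182, -0.2438, 0.1395]
tcp_rot: [0.99, -0.139, 0.001, -0.009]
wrist_force: [0.1, -0.4, 0.2]
opening: 0.0002
gripper_force: 0.0
```

Run:
```python
from h import *
o=sensors.observe();print(o["position"],o["wrist_force"],o["gripper_force"])
for n in("top","wrist"):
    s=optics.snapshot(n)["img"];cv2.imwrite(f"pics/{n}9.png",s[:,:,::-1])
    i=cv2.cvtColor(s,cv2.COLOR_RGB2HSV)
    m=cv2.inRange(i,(5,150,80),(22,255,255));k,l,st,ce=cv2.connectedComponentsWithStats(m);print(n,[x for x in st[1:].tolist() if x[4]>30])
```

```text
[ 0.61823914 -0.24384237  0.13948144] [ 0.14193836 -0.39234904  0.189599  ] 0.01849072005825292
top [[422, 236, 26, 32, 510]]
wrist [[194, 200, 96, 8, 372]]
```

Emit:
{"op": "jog_arm", "data": {"targets": [[-12, 0, 0, 0], [-26, 0, 0, 0], [-42, 0, 0, 0], [-60, 0, 0, 0], [-80, 0, -5, 0], [-100, 0, -15, 0], [-120, 0, -25, 0], [-140, 0, -35, 0], [-150, 0, -45, 0], [-160, 0, -50, 0]]}}

```text
time_s: 16.88
position: [0.4633, -0.2006, 0.1911]
tcp_rot: [0.99, -0.139, 0.002, -0.009]
wrist_force: [-0.2, -0.8, 0.1]
opening: 0.0003
gripper_force: 0.0
```

Emit:
{"op": "jog_arm", "data": {"targets": [[0, 15, -5, 0], [0, 40, -10, 0], [0, 70, -15, 0], [0, 100, -20, 0], [0, 130, -20, 0], [0, 160, -20, 0], [0, 180, -20, 0], [0, 180, -20, 0], [0, 180, -20, 0], [0, 180, -20, 0]]}}

```text
time_s: 17.72
position: [0.4143, -0.3737, 0.2061]
tcp_rot: [0.99, -0.139, 0.001, -0.009]
wrist_force: [0.0, 0.5, -0.5]
opening: -0.0002
gripper_force: 0.0
```

Run:
```python
from h import *
o=sensors.observe();print(o["position"],o["wrist_force"],o["time_s"])
s=optics.snapshot("top");im=s["img"];i=cv2.cvtColor(im,cv2.COLOR_RGB2HSV)
m=cv2.inRange(i,(5,150,120),(22,255,255));k,l,st,ce=cv2.connectedComponentsWithStats(m);print([(x,c.round(1).tolist()) for x,c in zip(st[1:].tolist(),ce[1:]) if x[4]>30])
# expected pixel of hood edge at several angles
E=np.array(s["extrinsics"]);org=np.array([.5415,-.1715,0]);ex=np.array([.952,-.306,0]);ey=np.array([.306,.952,0])
def px(p):
    c=E[:3,:3].T@(p-E[:3,3]);return [round(s["cx"]+s["fx"]*c[0]/-c[2]),round(s["cy"]-s["fy"]*c[1]/-c[2])]
for t in(.85,1.4,1.6,1.75,1.9):
    r=np.array([-np.cos(t),np.sin(t)]);n=np.array([np.sin(t),np.cos(t)])
    P=lambda q,y:px(org+ex*(.09+q[0])+ey*y+[0,0,.062+q[1]])
    print(t,"edgeL/R",P(.13*r,.078),P(.13*r,-.078),"top corner",P(.13*r+.032*n,.078),P(.13*r+.032*n,-.078))
d=cv2.absdiff(im,cv2.imread("pics/top0.png")[:,:,::-1]).sum(2)
# profile along analyser x at y=0.03 over the bench/hood
for y in(.05,.0,-.05):
    print([im[px(org+ex*x+ey*y+[0,0,.19])[1],px(org+ex*x+ey*y+[0,0,.19])[0]].tolist() for x in np.arange(.03,.24,.01)])
```

```text
[ 0.41425854 -0.37369913  0.20612899] [ 0.01046912  0.51788676 -0.52068154] 17.7167
[([422, 236, 26, 31, 488], [434.9, 251.6])]
0.85 edgeL/R [423, 201] [496, 224] top corner [430, 188] [503, 212]
1.4 edgeL/R [437, 168] [511, 193] top corner [442, 153] [517, 178]
1.6 edgeL/R [441, 156] [515, 181] top corner [445, 142] [519, 166]
1.75 edgeL/R [443, 148] [517, 172] top corner [447, 134] [520, 158]
1.9 edgeL/R [445, 140] [519, 164] top corner [448, 128] [520, 151]
[[254, 253, 244], [162, 155, 129], [255, 254, 247], [106, 103, 97], [102, 101, 93], [208, 194, 184], [212, 199, 188], [211, 197, 185], [109, 106, 99], [111, 107, 101], [157, 153, 142], [153, 149, 137], [142, 139, 130], [181, 148, 105], [172, 140, 98], [181, 148, 103], [186, 152, 107], [84, 70, 51], [98, 83, 61], [118, 90, 58], [108, 82, 52]]
[[254, 253, 244], [158, 150, 125], [43, 38, 31], [103, 101, 93], [187, 176, 166], [83, 81, 77], [69, 68, 66], [69, 68, 64], [205, 191, 183], [201, 189, 178], [165, 162, 150], [157, 152, 141], [221, 214, 190], [180, 143, 102], [177, 141, 99], [182, 146, 102], [181, 147, 104], [173, 138, 99], [171, 136, 95], [181, 145, 103], [166, 133, 92]]
[[179, 146, 100], [184, 150, 105], [186, 152, 105], [184, 152, 106], [183, 148, 104], [118, 107, 88], [102, 100, 92], [105, 103, 94], [111, 106, 99], [112, 109, 100], [157, 156, 142], [153, 149, 137], [135, 134, 127], [181, 146, 105], [185, 150, 109], [181, 147, 104], [183, 148, 104], [188, 155, 108], [183, 149, 108], [179, 146, 103], [177, 142, 101]]
```

The hood's edge sits at x ≈ 0.13, which matches 1.9 rad. The tab centroid matches the start to 0.1 px, so the analyser hasn't moved.

```bash
python3 -c "
from h import *
print(ticket.hand_in())"
```

```text
the job is handed in; nothing more can be done
None
```

I pressed the tab and let it go, the hood sprang up, and I pushed it back to fully open; the job is handed in, and the last top image shows the hood at about 1.9 rad and the analyser unmoved, but I didn't check the dish or bystanders separately.

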